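Find the case that rattles and hold it out over the parts dish

ROBOT

A 6-joint arm with a two-finger parallel gripper is mounted at the origin on a cart in front of the work surface, level with it; the furniture and walls round the work are solid. World frame = base frame: x ahead of the robot, y to its left, z up, the work surface at z = 0. Lengths are in mm, angles in rad, forces in N, time in s.
With the tool pointing down it reaches from about 350 to 975 mm from the base axis. Payload 7.1 kg.
Tool frame: the origin (TCP) lies at the very end of the fingers, on their centre line; the grasp point (between the pads) lies 19 mm behind it; z points along the fingers, y is the line along which they close (so a half turn about z gives the same grasp; the last joint's range is limited). The gripper opens to 88 mm and grips with 3 to 60 N. Pads are 20 mm wide; open, the fingers measure 115 mm over their backs; the gripper's body (75 mm by 178 mm) begins 61 mm behind the grasp point.
Start: joints at [-1.158, 0.423, 1.63, -0, 1.089, -0.019], TCP at [261.581, -567.609, 222.675] pointing down, gripper open.
Joint ranges: [-3, 3], [-0.9, 2.11], [0.09, 2.58], [-1.31, 4.45], [0.11, 2.69], [-2.54, 2.54]. Speed limits (rad/s): [2.39, 2.39, 3.01, 3.14, 3.14, 3.14].

INTERFACE

Orientations are given as a rotation vector (axis times angle).
In Python, from workcell import sensors, imaging, close_job gives the robot as it stands. The module is installed in compiled form; this text tells all that it offers.
- The arm moves only by the tool servo_tool, never from a script. Its argument "steps" is a list of rows, each a list of 3 entries, a list of its own where there are three numbers: the shift along the world's x, y, z in m, then the turn, a rotation vector about the world's x, y, z in degrees, then the opening, from -1 (shut) to 1 (fully open). A call has exactly 8 rows; each row shifts and turns the commanded pose from where the row before left it; what a row does not reach is not made up. A row lasts 1/12 s, in which the tool goes at most 41.7 mm and 7.16 degrees, less where a joint would pass 70% of its speed; a pose out of reach is approached as far as the arm can. A call is refused whole if a number of a shift passes 0.0417 or a number of a turn 7.16, either way. A call with a gripper value outside its range is refused whole. The fingers move at their own pace and stop on an object; the grip force is fixed at half the most. Time passes only in rows, so rows that do not move let the fingers close, or fill a call up. It gives the time, the measured TCP pose, the force, the opening and the grip force at its end, in the units of the state.
- sensors.get_obs(): the state, without advancing time (a new reading comes with each control period).
- imaging.get_image(name): name is "scene" or "side" or "wrist"; returns a dict with "color" (400x640x3 uint8, blue, green, red), "range_z" (400x640 float32, mm along the optical axis (not along the pixel's ray), 0 where there is no reading), "vertical_fov" (degrees; the focal length in pixels is half the picture's height over the tangent of half this angle, whatever the lens; pixels are square), "cx", "cy" (the principal point, pixels), "rvec" (rotation vector, rad) and "tvec" (3), from world to camera coordinates, as OpenCV has them; the wrist camera has in their place "tool_from_camera" (4x4, takes a point from camera to tool coordinates, whose origin is the TCP and whose axes are the flange's). Camera axes: x right, y down, z forward; pixel columns grow to the right and rows downward; lengths in mm; the calibration is good to about 2 mm. A picture is of the moment at which its call begins: read the wrist's pose just before it.
- close_job(): hands the job in; it is judged then, once.
The state is a dict: "t": time; "qpos": joint angles; "qvel": joint speeds; "joint_torque": joint torques, N m; "ee_pos": TCP position; "orientation": TCP orientation; "ft_force": force on the tool from outside, world axes, zero at the start; "moment": the same for the moment, N m; "width": finger opening in mm; "grasp_force": force on a finger pad.
Only numpy, scipy, OpenCV 4.12 (cv2) and the standard library are available. Lean on these libraries where they do the work, as an engineer would, in place of code of your own. Each camera call takes 0.05 s, during which the arm holds its last target. There are 200 camera calls.

TASK

In one of the three sealed grey cases in the orange dock a part has come loose. One at a time, draw a case forward from under the dock's hood, lift it out and shake it back and forth along its length; push a quiet one back home into its own bay, fully under the hood. Hold the one that rattles out over the middle of the steel parts dish, level and still, about 20 cm above the worktop, so that a colleague can take it from the gripper: finish while still holding it there, and leave the things lying around undisturbed.

Things in the scene. Friction and masses are not known exactly. Their poses are not given: they have to be found in the camera images.
- dock: orange printed dock fixed to the worktop, 124 (x) x 310 mm (y); origin: centre of its underside; x points to its back wall (away from the robot), y to the left bay, z up. Bay centre lines at y = +0.100 (left), 0 and -0.100 m, each bay 50 mm wide between low ribs with tops 22 mm up. Floor 16 mm up, so a case in the dock has its centre 36 mm up. Inner face of the back wall at x = +0.056.
- hood_edge (a point): middle of the front lower edge of the dock's hood (dock x = +0.032, 60 mm above the worktop; hood 30 mm deep, top 65 mm up, with walls beside each bay under it). A case at home reaches about 15 to 25 mm under it, with 4 mm above; drawn 30 mm or more toward the robot it is free to go up. Home: case centre at dock x between -0.010 and +0.006 m.
- case_left_center (a point): starts in the left bay: sealed hard case, dark grey, 100 x 46 x 40 mm (long x wide x high), 0.3 to 0.4 kg, latches on the end toward the robot; point: its centre, 20 mm above the underside; x along the length to the dock's back wall, z up. Grip the stiff flat sides, 46 mm apart. All three look alike; weight tells nothing.
- case_middle_center (a point): starts in the middle bay: sealed hard case, dark grey, 100 x 46 x 40 mm (long x wide x high), 0.3 to 0.4 kg, latches on the end toward the robot; point: its centre, 20 mm above the underside; x along the length to the dock's back wall, z up. Grip the stiff flat sides, 46 mm apart. Two cases hold a part wedged tight.
- case_right_center (a point): starts in the right bay: sealed hard case, dark grey, 100 x 46 x 40 mm (long x wide x high), 0.3 to 0.4 kg, latches on the end toward the robot; point: its centre, 20 mm above the underside; x along the length to the dock's back wall, z up. Grip the stiff flat sides, 46 mm apart. One holds a loose 190 g steel roller, free to roll 31 mm either way along x; after a quick stroke along x it lies toward the end it was thrown to.
- dish: round steel magnetic parts dish, 148 mm across, 36 mm high, fixed to the worktop; origin: centre of its underside, z up
- blue_tape: bystander: roll of blue tape lying flat, 62 x 62 x 18 mm, origin at the centre of its underside
- cutters: bystander: side cutters with blue handles, lying flat, 53 x 105 x 14 mm, origin under the middle
- solder: bystander: solder spool standing, 44 mm across, 46 mm high, origin at the centre of its underside
- hexdriver: bystander: grey-handled hex driver lying, 17 x 136 x 18 mm, origin under the middle
Things that resemble listed ones, but are neither listed nor needed, are in the scene too. Leave any yellow look-alike of the part that bears case_right_center alone.

How it is judged (in metres and radians):
On the way, in this order (a step that is already met when the one before it is completed fails the run):
1. the case with the loose part, lifted out of the dock, has been shaken so that the part lies more than 10 mm behind the middle of the case (((distance between loose_part and case_left_center below 0.06 m and z of case_left_center in the frame of dock above 0.066 m and x of loose_part in the frame of case_left above 0.01 m) or (distance between loose_part and case_middle_center below 0.06 m and z of case_middle_center in the frame of dock above 0.066 m and x of loose_part in the frame of case_middle above 0.01 m) or (distance between loose_part and case_right_center below 0.06 m and z of case_right_center in the frame of dock above 0.066 m and x of loose_part in the frame of case_right above 0.01 m))).
2. the case with the loose part, lifted out of the dock, has been shaken so that the part lies more than 10 mm in front of the middle of the case (((distance between loose_part and case_left_center below 0.06 m and z of case_left_center in the frame of dock above 0.066 m and x of loose_part in the frame of case_left below -0.01 m) or (distance between loose_part and case_middle_center below 0.06 m and z of case_middle_center in the frame of dock above 0.066 m and x of loose_part in the frame of case_middle below -0.01 m) or (distance between loose_part and case_right_center below 0.06 m and z of case_right_center in the frame of dock above 0.066 m and x of loose_part in the frame of case_right below -0.01 m))).
At the end, for the whole second after the job is handed in: The rattling case is gripped and held still, centre within 50 mm of the dish's axis and 130 to 300 mm above the worktop, level within 0.3 rad, clear of dish and dock; the others lie flat in their bays under the hood (at most 10 mm short of dock x = 0, 8 mm off the bay line) (((distance between loose_part and case_left_center below 0.06 m and horizontal distance between case_left_center and dish below 0.05 m and height (world z) of case_left_center between 0.13 and 0.3 m and angle between case_left's own z axis and vertical below 0.3 rad and linear speed of case_left below 0.05 m/s and angular speed of case_left below 0.3 rad/s and contact force between the fingers and case_left above 2 N and contact force between case_left and dish below 0.1 N and contact force between case_left and dock below 0.1 N and x of case_middle_center in the frame of dock between -0.01 and 0.012 m and y of case_middle_center in the frame of dock between -0.008 and 0.008 m and z of each of case_middle_center, case_right_center in the frame of dock below 0.041 m and angle between each of case_middle, case_right's own z axis and vertical below 0.12 rad and linear speed of each of case_middle, case_right below 0.03 m/s and x of case_right_center in the frame of dock between -0.01 and 0.012 m and y of case_right_center in the frame of dock between -0.108 and -0.092 m) or (distance between loose_part and case_middle_center below 0.06 m and horizontal distance between case_middle_center and dish below 0.05 m and height (world z) of case_middle_center between 0.13 and 0.3 m and angle between case_middle's own z axis and vertical below 0.3 rad and linear speed of case_middle below 0.05 m/s and angular speed of case_middle below 0.3 rad/s and contact force between the fingers and case_middle above 2 N and contact force between case_middle and dish below 0.1 N and contact force between case_middle and dock below 0.1 N and x of case_left_center in the frame of dock between -0.01 and 0.012 m and y of case_left_center in the frame of dock between 0.092 and 0.108 m and z of each of case_left_center, case_right_center in the frame of dock below 0.041 m and angle between each of case_left, case_right's own z axis and vertical below 0.12 rad and linear speed of each of case_left, case_right below 0.03 m/s and x of case_right_center in the frame of dock between -0.01 and 0.012 m and y of case_right_center in the frame of dock between -0.108 and -0.092 m) or (distance between loose_part and case_right_center below 0.06 m and horizontal distance between case_right_center and dish below 0.05 m and height (world z) of case_right_center between 0.13 and 0.3 m and angle between case_right's own z axis and vertical below 0.3 rad and linear speed of case_right below 0.05 m/s and angular speed of case_right below 0.3 rad/s and contact force between the fingers and case_right above 2 N and contact force between case_right and dish below 0.1 N and contact force between case_right and dock below 0.1 N and x of case_left_center in the frame of dock between -0.01 and 0.012 m and y of case_left_center in the frame of dock between 0.092 and 0.108 m and z of each of case_left_center, case_middle_center in the frame of dock below 0.041 m and angle between each of case_left, case_middle's own z axis and vertical below 0.12 rad and linear speed of each of case_left, case_middle below 0.03 m/s and x of case_middle_center in the frame of dock between -0.01 and 0.012 m and y of case_middle_center in the frame of dock between -0.008 and 0.008 m))); the arm keeps its last pose, push and grip.
It fails at once if a bystander is moved more than 30 mm (distance of any of blue_tape, cutters, solder, hexdriver from where it was at the start of the episode above 0.03 m).
It also fails if it takes over 72 s, if anything falls off the work surface, if the arm or the gripper's body presses on something with over 40 N, if the wrist force passes 120 N, or if a joint passes its speed limit or range.

## Working session

There is one attempt and no reset: what is moved stays moved. The work goes in short steps, Python scripts to look and compute and a tool call to move; the robot and the scene stay as the last step left them, time stands still between calls to the robot, and variables do not carry over. Pictures are saved under pics/ and viewed, at most 10 in all, crops included, and the job is handed in when it is done.

Besides the shell and the picture viewer there is one more tool, called by a JSON object that holds its "fn" and its "kwargs". servo_tool: Moves the arm, as the interface text tells. Its arguments: {"type":"object","properties":{"steps":{"type":"array"}},"required":["steps"]}

```bash
mkdir -p pics
cat > h.py <<'E'
import numpy as np, cv2
from workcell import sensors, imaging
from scipy.spatial.transform import Rotation as R
def cloud(name):
    o=sensors.get_obs(); d=imaging.get_image(name); im=d["color"]; z=d["range_z"].astype(float)
    h,w=z.shape; f=h/2/np.tan(np.radians(d["vertical_fov"])/2)
    u,v=np.meshgrid(np.arange(w),np.arange(h))
    P=np.stack([(u-d["cx"])/f*z,(v-d["cy"])/f*z,z],-1)
    if "rvec" in d:
        M=R.from_rotvec(np.ravel(d["rvec"])).as_matrix(); W=(P-np.ravel(d["tvec"]))@M
    else:
        T=np.array(d["tool_from_camera"]); W=P@T[:3,:3].T+T[:3,3]
        W=W@R.from_rotvec(o["orientation"]).as_matrix().T+np.array(o["ee_pos"])
    W[z==0]=np.nan
    return im,W,d
E
python3 - <<'E'
from h import *
for n in("scene","side"):
    im,W,d=cloud(n); cv2.imwrite(f"pics/{n}0.png",im); np.savez(f"{n}0.npz",im=im,W=W)
    print(n,d["rvec"],d["tvec"],d["vertical_fov"],np.isnan(W).mean())
print(sensors.get_obs())
E
```

```text
scene [ 0.90409657 -2.49932963  1.0604466 ] [373.95027573 352.47446314 887.7774885 ] 52.443087024938194 0.00398046875
side [ 1.99744685 -0.25849952  0.16113111] [-583.16098976   95.80346229 1356.96932852] 52.136596932845165 0.0039375
{'t': 0.1, 'qpos': array([-1.15800753e+00,  4.23742875e-01,  1.63058138e+00, -6.76614860e-06,
        1.08860135e+00, -1.90188617e-02]), 'qvel': array([ 0.00194407, -0.0007304 , -0.00242547, -0.0019439 , -0.00018854,
        0.00087117]), 'joint_torque': array([-3.98301163e-04, -5.45615852e+01, -2.74323428e+01,  6.45432039e-02,
        1.88366929e-02, -3.08903725e-05]), 'ee_pos': array([ 261.38687295, -567.18171874,  222.00553478]), 'orientation': array([-3.06737804e+00, -6.72749545e-01,  4.18633734e-04]), 'ft_force': array([-1.01369628,  0.07494217,  0.95143492]), 'moment': array([0.03343427, 0.01379223, 0.01642696]), 'grasp_force': 0.0, 'width': 87.74561676087563}
```

View pics/scene0.png

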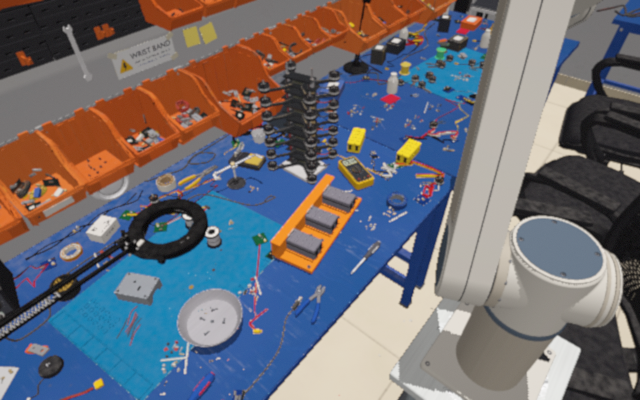

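View pics/side0.png

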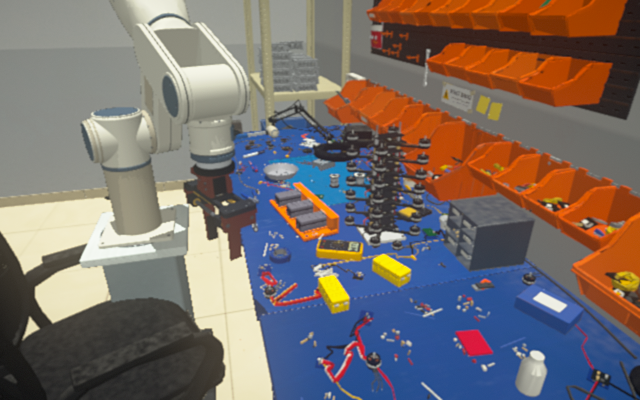

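The scene view shows the dock around px (318,225) with three grey cases, the dish at (210,318), the tape at (397,200), the cutters at (315,303), the hex driver at (367,255) and the solder at (212,237). A black tower stands behind the dock at (300,120) and a lamp ring sits at (170,228). The side view confirms this layout.

Run:
```python
from h import *
for n,roi,droi in(("scene",(265,170,365,275),(175,285,245,350)),("side",(268,180,342,245),(258,158,302,184))):
    D=np.load(n+"0.npz"); im,W=D["im"],D["W"]; hsv=cv2.cvtColor(im,cv2.COLOR_BGR2HSV)
    x0,y0,x1,y1=roi; m=np.zeros(im.shape[:2],bool); m[y0:y1,x0:x1]=1
    o=m&(hsv[...,0]<18)&(hsv[...,1]>150)&(hsv[...,2]>80); P=W[o]; P=P[(P[:,2]>-5)&(P[:,2]<80)]
    print(n,"orange",len(P),P.min(0).round(),P.max(0).round(), "z hist",np.histogram(P[:,2],np.arange(-5,80,5))[0])
    r=cv2.minAreaRect(P[:,:2].astype(np.float32)); print("rect",r, cv2.boxPoints(r).round().tolist())
    T=P[P[:,2]>60]; 
    if len(T)>10:
        r=cv2.minAreaRect(T[:,:2].astype(np.float32)); print("hood top",r,cv2.boxPoints(r).round().tolist())
    g=m&(hsv[...,1]<90)&(W[...,2]>48)&(W[...,2]<62)
    k,l,s,c=cv2.connectedComponentsWithStats(g.astype(np.uint8))
    for i in range(1,k):
        if s[i,4]>40:
            Q=W[l==i]; print("case",s[i,4],c[i].round(),Q.mean(0).round(1),[np.round(a,1) for a in cv2.minAreaRect(Q[:,:2].astype(np.float32))])
    x0,y0,x1,y1=droi; m[:]=0; m[y0:y1,x0:x1]=1
    g=m&(hsv[...,1]<80)&(W[...,2]>28)&(W[...,2]<45); Q=W[g]
    print("dish",len(Q),cv2.minEnclosingCircle(Q[:,:2].astype(np.float32)),Q[:,2].max())
# height map of surroundings
W=np.concatenate([np.load(n+"0.npz")["W"].reshape(-1,3) for n in("scene","side")])
W=W[(W[:,2]>20)&(W[:,0]>250)&(W[:,0]<1000)&(abs(W[:,1])<700)]
for x in range(950,250,-50):
    print(x,[int(np.nan_to_num(W[(abs(W[:,0]-x-25)<25)&(abs(W[:,1]-y-25)<25)][:,2].max(initial=0))) for y in range(600,-650,-50)])
```

```text
scene orange 2322 [ 445. -228.    8.] [619.  99.  72.] z hist [  0   0  12 148 973 265  48  30  26  20  18   9  10 142 613   8]
rect ((532.84228515625, -64.68994140625), (123.78309631347656, 311.6752014160156), 11.050212860107422) [[442.0, 76.0], [502.0, -230.0], [623.0, -206.0], [564.0, 100.0]]
hood top ((579.4207763671875, -56.27532958984375), (30.17851448059082, 310.4365539550781), 11.511246681213379) [[534.0, 93.0], [596.0, -211.0], [625.0, -205.0], [563.0, 99.0]]
case 388 [338. 196.] [ 540.  -161.1   56.4] [array([ 542. , -165.7]), array([96.9, 55.2]), np.float64(6.5)]
case 403 [321. 217.] [524.5 -63.1  56.6] [array([526.4, -66.1]), array([85.1, 48.1]), np.float64(13.3)]
case 493 [304. 241.] [503.8  33.8  56.7] [array([505.1,  30.8]), array([87.6, 47.3]), np.float64(11.7)]
dish 509 ((533.790771484375, 329.0856628417969), 74.67562866210938) 41.30626208124668
side orange 888 [ 444. -232.    7.] [626.  88.  72.] z hist [  0   0  14  55 243 179  31  22  26  28  28  20  10   9 188  35]
rect ((556.4325561523438, -69.69075012207031), (182.8007049560547, 306.5641784667969), 8.9541530609
[... 1372 characters left out ...]
9, 0, 0, 0, 0, 0, 0, 339, 328, 315, 338, 316, 47, 47, 45, 0]
600 [0, 0, 0, 0, 0, 38, 39, 0, 0, 0, 0, 0, 0, 0, 66, 69, 328, 71, 36, 36, 35, 34, 0, 0, 0]
550 [0, 0, 0, 0, 36, 40, 39, 40, 0, 0, 0, 72, 72, 72, 71, 72, 70, 70, 35, 44, 32, 0, 0, 0, 0]
500 [0, 0, 0, 0, 41, 41, 0, 41, 42, 28, 0, 71, 70, 61, 63, 61, 62, 52, 34, 35, 0, 0, 47, 46, 45]
450 [0, 0, 0, 0, 0, 43, 40, 41, 21, 0, 0, 58, 62, 55, 63, 50, 59, 20, 0, 0, 0, 0, 46, 45, 44]
400 [0, 0, 0, 22, 23, 0, 0, 0, 0, 24, 21, 20, 21, 0, 0, 0, 0, 0, 24, 23, 0, 0, 0, 0, 0]
350 [0, 0, 0, 0, 20, 22, 0, 0, 0, 20, 20, 0, 0, 0, 0, 20, 0, 0, 23, 23, 0, 23, 35, 0, 0]
300 [0, 0, 0, 0, 22, 0, 0, 0, 0, 0, 0, 0, 0, 0, 0, 0, 0, 0, 0, 0, 0, 21, 24, 601, 585]
```

{"fn": "servo_tool", "kwargs": {"steps": [[[0.015,0.037,0],[0,0,-6.8],1],[[0.015,0.037,0],[0,0,-6.8],1],[[0.015,0.037,0],[0,0,0],1],[[0.015,0.037,0],[0,0,0],1],[[0.015,0.037,0],[0,0,0],1],[[0.015,0.037,0],[0,0,0],1],[[0.015,0.037,0],[0,0,0],1],[[0.015,0.037,0],[0,0,0],1]]}}

```text
t: 0.77
ee_pos: [381.6, -269.7, 222.5]
orientation: [-3.127, -0.304, 0.0]
ft_force: [1.3, -0.4, 0.0]
width: 87.8
grasp_force: 0.0
```

{"fn": "servo_tool", "kwargs": {"steps": [[[0.015,0.037,0],[0,0,0],1],[[0.015,0.037,0],[0,0,0],1],[[0.015,0.037,0],[0,0,0],1],[[0.015,0.037,0],[0,0,0],1],[[0.013,0.037,0],[0,0,0],1],[[0.01,0.03,0],[0,0,0],1],[[0,0.02,0],[0,0,0],1],[[0,0,0],[0,0,0],1]]}}

```text
t: 1.43
ee_pos: [464.5, -33.6, 222.4]
orientation: [-3.125, -0.311, 0.001]
ft_force: [1.5, 0.3, 0.6]
width: 87.8
grasp_force: 0.0
```

Run:
```python
from h import *
o=sensors.get_obs(); M=R.from_rotvec(o["orientation"]).as_matrix(); print(o["t"],o["ee_pos"],M.round(3).tolist(),o["moment"],o["ft_force"])
im,W,d=cloud("wrist"); cv2.imwrite("pics/w1.png",im); np.savez("w1.npz",im=im,W=W)
hsv=cv2.cvtColor(im,cv2.COLOR_BGR2HSV)
org=(hsv[...,0]<18)&(hsv[...,1]>150)&(hsv[...,2]>80)
t=org&(W[...,2]>58)&(W[...,2]<78)
Q=W[t]; r=cv2.minAreaRect(Q[:,:2].astype(np.float32)); print("hood",len(Q),r,cv2.boxPoints(r).round().tolist())
g=(hsv[...,1]<90)&(W[...,2]>46)&(W[...,2]<64)
k,l,s,c=cv2.connectedComponentsWithStats(g.astype(np.uint8))
for i in range(1,k):
    if s[i,4]>800:
        Q=W[l==i]; r=cv2.minAreaRect(Q[:,:2].astype(np.float32)); print("case",s[i],Q.mean(0).round(1),r,cv2.boxPoints(r).round().tolist())
A=np.concatenate([np.load(n+"0.npz")["W"].reshape(-1,3) for n in("scene","side")]); A=A[(A[:,2]>100)&(A[:,2]<500)&(A[:,0]<760)&(A[:,0]>400)&(abs(A[:,1]+250)<200)]
for x in range(560,760,20):
    B=A[abs(A[:,0]-x-10)<=10]; print(x,len(B),B.min(0).round() if len(B) else "",B.max(0).round() if len(B) else "")
```

```text
1.4333 [464.5218317  -33.58041249 222.37732473] [[0.98, 0.197, -0.001], [0.197, -0.98, 0.001], [-0.001, -0.001, -1.0]] [ 0.02739957  0.03647542 -0.0114401 ] [1.46298928 0.30523025 0.57755978]
hood 7623 ((595.2557373046875, -104.90072631835938), (79.8993148803711, 404.3434753417969), 21.040571212768555) [[485.0, 69.0], [631.0, -308.0], [705.0, -279.0], [560.0, 98.0]]
case [ 254  106   43   76 2996] [504.7  27.   56.7] ((502.5136413574219, 27.33987045288086), (84.93110656738281, 45.8625373840332), 11.190321922302246) [[456.0, 42.0], [465.0, -3.0], [549.0, 13.0], [540.0, 58.0]]
case [ 341  106   44   73 2859] [525.5 -68.2  56.6] ((523.51171875, -69.11329650878906), (81.25947570800781, 45.332176208496094), 10.870532989501953) [[479.0, -55.0], [488.0, -99.0], [568.0, -84.0], [559.0, -39.0]]
case [ 424  107   51   79 3160] [ 540.3 -165.5   56.4] ((538.3994140625, -167.2744903564453), (89.08522033691406, 45.771034240722656), 11.165167808532715) [[490.0, -153.0], [499.0, -198.0], [587.0, -181.0], [578.0, -136.0]]
560 0  
580 0  
600 0  
620 0  
640 495 [ 647. -205.  116.] [ 660. -167.  328.]
660 748 [ 660. -340.  101.] [ 680. -167.  340.]
680 1177 [ 680. -352.  101.] [ 700. -178.  338.]
700 1242 [ 700. -346.  105.] [ 720. -203.  366.]
720 521 [ 720. -311.  113.] [ 740. -212.  334.]
740 645 [ 740. -269.  100.] [ 760. -218.  334.]
```

{"fn": "servo_tool", "kwargs": {"steps": [[[0.018,0.03,-0.01],[0,0,0],1],[[0.018,0.03,-0.01],[0,0,0],1],[[0,0,-0.035],[0,0,0],1],[[0,0,-0.035],[0,0,0],1],[[0,0,-0.035],[0,0,0],1],[[0,0,-0.035],[0,0,0],1],[[0,0,-0.025],[0,0,0],1],[[0,0,0],[0,0,0],1]]}}

```text
t: 2.15
ee_pos: [496.9, 21.9, 33.3]
orientation: [-3.126, -0.303, 0.014]
ft_force: [-0.6, -0.7, 0.7]
width: 87.8
grasp_force: 0.0
```

{"fn": "servo_tool", "kwargs": {"steps": [[[0.002,0.003,0],[0,0,0],1],[[0,0,0],[0,0,0],1],[[0,0,0],[0,0,0],1],[[0,0,0],[0,0,0],1],[[0,0,0],[0,0,0],1],[[0,0,0],[0,0,0],1],[[0,0,0],[0,0,0],1],[[0,0,0],[0,0,0],1]]}}

```text
t: 2.82
ee_pos: [502.7, 26.4, 38.0]
orientation: [3.127, 0.305, 0.001]
ft_force: [-0.7, 0.1, 0.6]
width: 87.6
grasp_force: 0.0
```

{"fn": "servo_tool", "kwargs": {"steps": [[[0,0.0015,-0.01],[0,0,0],1],[[0,0,0],[0,0,0],1],[[0,0,0],[0,0,0],-1],[[0,0,0],[0,0,0],-1],[[0,0,0],[0,0,0],-1],[[0,0,0],[0,0,0],-1],[[0,0,0],[0,0,0],-1],[[0,0,0],[0,0,0],-1]]}}

```text
t: 3.48
ee_pos: [502.6, 27.9, 27.8]
orientation: [3.127, 0.305, 0.0]
ft_force: [-0.6, -1.1, 0.8]
width: 51.5
grasp_force: 0.0
```

{"fn": "servo_tool", "kwargs": {"steps": [[[0,0,0],[0,0,0],-1],[[0,0,0],[0,0,0],-1],[[0,0,0],[0,0,0],-1],[[-0.01,-0.002,0],[0,0,0],-1],[[-0.015,-0.003,0],[0,0,0],-1],[[-0.02,-0.004,0],[0,0,0],-1],[[0,0,0],[0,0,0],-1],[[0,0,0],[0,0,0],-1]]}}

```text
t: 4.15
ee_pos: [455.5, 18.6, 27.6]
orientation: [-3.127, -0.304, 0.004]
ft_force: [-2.3, -0.4, -0.1]
width: 45.5
grasp_force: 30.0
```

{"fn": "servo_tool", "kwargs": {"steps": [[[0,0,0.01],[0,0,0],-1],[[0,0,0.03],[0,0,0],-1],[[0,0,0.03],[0,0,0],-1],[[0,0,0.03],[0,0,0],-1],[[0,0,0.02],[0,0,0],-1],[[0,0,0],[0,0,0],-1],[[0,0,0],[0,0,0],-1],[[0,0,0],[0,0,0],-1]]}}

```text
t: 4.82
ee_pos: [456.8, 18.9, 146.8]
orientation: [-3.127, -0.305, 0.002]
ft_force: [0.3, 0.4, -3.7]
width: 45.5
grasp_force: 30.0
```

```bash
cat > m.py <<'E'
from h import *
c,s=np.cos(np.radians(11.1)),np.sin(np.radians(11.1))
def rd(n=6):
    L=[]
    for i in range(n):
        if i: imaging.get_image("wrist")
        o=sensors.get_obs(); m=o["moment"]; L.append([-s*m[0]+c*m[1], c*m[0]+s*m[1], *o["ft_force"]])
    L=np.array(L); print(round(o["t"],2),o["ee_pos"].round(1),"M_y,M_x,F:",L.mean(0).round(3),"std",L.std(0).round(3),o["width"],o["grasp_force"])
rd()
E
python3 m.py
```

```text
5.07 [456.8  18.9 146.5] M_y,M_x,F: [ 5.600e-02 -4.000e-03 -2.340e-01  6.600e-02 -4.085e+00] std [0.025 0.013 0.484 0.411 0.3  ] 45.889390416422096 29.99979816377163
```

{"fn": "servo_tool", "kwargs": {"steps": [[[0.039,0.0077,0],[0,0,0],-1],[[0.039,0.0077,0],[0,0,0],-1],[[0,0,0],[0,0,0],-1],[[0,0,0],[0,0,0],-1],[[0,0,0],[0,0,0],-1],[[0,0,0],[0,0,0],-1],[[0,0,0],[0,0,0],-1],[[0,0,0],[0,0,0],-1]]}}

```text
t: 5.73
ee_pos: [534.7, 34.1, 147.6]
orientation: [-3.127, -0.305, 0.001]
ft_force: [0.2, 0.1, -3.6]
width: 46.1
grasp_force: 30.0
```

```bash
python3 m.py
```

```text
5.98 [535.5  34.2 147.8] M_y,M_x,F: [ 5.000e-02 -3.000e-03  2.250e-01  5.110e-01 -3.992e+00] std [0.036 0.025 0.455 0.383 0.358] 45.549744767781384 29.999684169888496
```

{"fn": "servo_tool", "kwargs": {"steps": [[[-0.039,-0.0077,0],[0,0,0],-1],[[-0.039,-0.0077,0],[0,0,0],-1],[[0,0,0],[0,0,0],-1],[[0,0,0],[0,0,0],-1],[[0,0,0],[0,0,0],-1],[[0,0,0],[0,0,0],-1],[[0,0,0],[0,0,0],-1],[[0,0,0],[0,0,0],-1]]}}

```text
t: 6.65
ee_pos: [458.6, 19.0, 147.8]
orientation: [3.127, 0.305, 0.001]
ft_force: [0.3, 0.3, -3.7]
width: 45.9
grasp_force: 30.0
```

```bash
python3 m.py
```

```text
6.9 [457.7  19.  147.6] M_y,M_x,F: [ 0.033  0.026  0.176 -0.16  -3.775] std [0.044 0.011 0.195 0.362 0.301] 45.82214808837711 29.999661594629288
```

Left case: the moment changed by only 0.017 Nm between strokes, against about 0.116 Nm expected for a loose roller. It is quiet, so I'm putting it back.

{"fn": "servo_tool", "kwargs": {"steps": [[[0,0,-0.03],[0,0,0],-1],[[0,0,-0.03],[0,0,0],-1],[[0,0,-0.03],[0,0,0],-1],[[0,0,-0.02],[0,0,0],-1],[[0,0,-0.009],[0,0,0],-1],[[0,0,0],[0,0,0],-1],[[0,0,0],[0,0,0],-1],[[0,0,0],[0,0,0],-1]]}}

```text
t: 7.57
ee_pos: [458.2, 18.9, 29.2]
orientation: [3.127, 0.305, 0.002]
ft_force: [0.6, -0.3, -4.6]
width: 45.5
grasp_force: 30.0
```

{"fn": "servo_tool", "kwargs": {"steps": [[[0.01,0.002,0],[0,0,0],-1],[[0.015,0.003,0],[0,0,0],-1],[[0.015,0.003,0],[0,0,0],-1],[[0.007,0.0015,0],[0,0,0],-1],[[0,0,0],[0,0,0],-1],[[0,0,0],[0,0,0],-1],[[0,0,0],[0,0,0],-1],[[0,0,0],[0,0,0],-1]]}}

```text
t: 8.23
ee_pos: [503.7, 28.3, 28.7]
orientation: [-3.127, -0.305, 0.001]
ft_force: [-0.4, 0.2, -2.8]
width: 45.7
grasp_force: 30.0
```

{"fn": "servo_tool", "kwargs": {"steps": [[[0.002,0,-0.001],[0,0,0],-1],[[0,0,0],[0,0,0],1],[[0,0,0],[0,0,0],1],[[0,0,0],[0,0,0],1],[[0,0,0],[0,0,0],1],[[0,0,0],[0,0,0],1],[[0,0,0.03],[0,0,0],1],[[0,0,0.03],[0,0,0],1]]}}

```text
t: 8.9
ee_pos: [504.9, 28.3, 86.9]
orientation: [-3.126, -0.305, 0.007]
ft_force: [1.2, -0.0, -0.6]
width: 86.7
grasp_force: 0.0
```

{"fn": "servo_tool", "kwargs": {"steps": [[[0,0,0.02],[0,0,0],1],[[0.007,-0.032,0],[0,0,0],1],[[0.007,-0.032,0],[0,0,0],1],[[0.007,-0.033,0],[0,0,0],1],[[0,0,0],[0,0,0],1],[[0,0,0],[0,0,0],1],[[0,0,0],[0,0,0],1],[[0,0,0],[0,0,0],1]]}}

```text
t: 9.57
ee_pos: [527.0, -67.7, 107.5]
orientation: [-3.126, -0.306, 0.001]
ft_force: [0.3, 0.5, -0.7]
width: 87.8
grasp_force: 0.0
```

{"fn": "servo_tool", "kwargs": {"steps": [[[-0.0015,-0.001,-0.03],[0,0,0],1],[[0,0,-0.03],[0,0,0],1],[[0,0,-0.02],[0,0,0],1],[[0,0,0],[0,0,0],1],[[0,0,0],[0,0,0],1],[[0,0,0],[0,0,0],-1],[[0,0,0],[0,0,0],-1],[[0,0,0],[0,0,0],-1]]}}

```text
t: 10.23
ee_pos: [527.1, -69.5, 29.1]
orientation: [3.126, 0.305, 0.004]
ft_force: [0.5, 0.0, 0.1]
width: 71.5
grasp_force: 0.0
```

{"fn": "servo_tool", "kwargs": {"steps": [[[0,0,0],[0,0,0],-1],[[0,0,0],[0,0,0],-1],[[0,0,0],[0,0,0],-1],[[0,0,0],[0,0,0],-1],[[0,0,0],[0,0,0],-1],[[0,0,0],[0,0,0],-1],[[0,0,0],[0,0,0],-1],[[0,0,0],[0,0,0],-1]]}}

```text
t: 10.9
ee_pos: [526.1, -69.5, 28.0]
orientation: [-3.127, -0.305, -0.0]
ft_force: [-1.7, 1.2, 5.9]
width: 45.8
grasp_force: 30.0
```

{"fn": "servo_tool", "kwargs": {"steps": [[[-0.01,-0.002,0],[0,0,0],-1],[[-0.015,-0.003,0],[0,0,0],-1],[[-0.02,-0.004,0],[0,0,0],-1],[[0,0,0],[0,0,0],-1],[[0,0,0],[0,0,0],-1],[[0,0,0.02],[0,0,0],-1],[[0,0,0.03],[0,0,0],-1],[[0,0,0.03],[0,0,0],-1]]}}

```text
t: 11.57
ee_pos: [478.7, -78.5, 107.2]
orientation: [-3.126, -0.304, 0.007]
ft_force: [0.8, 0.4, -3.3]
width: 45.8
grasp_force: 30.0
```

{"fn": "servo_tool", "kwargs": {"steps": [[[0,0,0.03],[0,0,0],-1],[[0,0,0.01],[0,0,0],-1],[[0,0,0],[0,0,0],-1],[[0.039,0.0077,0],[0,0,0],-1],[[0.039,0.0077,0],[0,0,0],-1],[[0,0,0],[0,0,0],-1],[[0,0,0],[0,0,0],-1],[[0,0,0],[0,0,0],-1]]}}

```text
t: 12.23
ee_pos: [556.9, -63.0, 145.0]
orientation: [-3.126, -0.305, 0.008]
ft_force: [-0.3, -0.9, -3.2]
width: 45.3
grasp_force: 30.0
```

```bash
python3 m.py
```

```text
12.48 [558.  -63.4 147.2] M_y,M_x,F: [ 0.042  0.046 -0.322 -0.004 -3.261] std [0.013 0.009 0.346 0.523 0.592] 45.86782402442383 29.999970942735672
```

{"fn": "servo_tool", "kwargs": {"steps": [[[-0.039,-0.0077,0],[0,0,0],-1],[[-0.039,-0.0077,0],[0,0,0],-1],[[0,0,0],[0,0,0],-1],[[0,0,0],[0,0,0],-1],[[0,0,0],[0,0,0],-1],[[0,0,0],[0,0,0],-1],[[0,0,0],[0,0,0],-1],[[0,0,0],[0,0,0],-1]]}}

```text
t: 13.15
ee_pos: [482.1, -78.6, 147.8]
orientation: [3.126, 0.306, 0.001]
ft_force: [-0.2, 0.8, -3.9]
width: 45.8
grasp_force: 30.0
```

```bash
python3 m.py
```

```text
13.4 [481.2 -78.5 147.6] M_y,M_x,F: [ 0.018  0.007 -0.312  0.268 -3.047] std [0.03  0.029 0.195 0.534 0.572] 46.08665082975506 29.999874159693718
```

Middle case: a change of 0.024 Nm, so it is quiet too. Returning it and fetching the right case.

{"fn": "servo_tool", "kwargs": {"steps": [[[0,0,-0.03],[0,0,0],-1],[[0,0,-0.03],[0,0,0],-1],[[0,0,-0.03],[0,0,0],-1],[[0,0,-0.02],[0,0,0],-1],[[0,0,-0.009],[0,0,0],-1],[[0,0,0],[0,0,0],-1],[[0,0,0],[0,0,0],-1],[[0,0,0],[0,0,0],-1]]}}

```text
t: 14.07
ee_pos: [481.8, -78.7, 29.2]
orientation: [3.126, 0.305, 0.002]
ft_force: [0.8, 0.2, -2.8]
width: 46.0
grasp_force: 30.0
```

{"fn": "servo_tool", "kwargs": {"steps": [[[0.01,0.002,0],[0,0,0],-1],[[0.015,0.003,0],[0,0,0],-1],[[0.015,0.003,0],[0,0,0],-1],[[0.006,0.0015,0],[0,0,0],-1],[[0,0,0],[0,0,0],-1],[[0,0,0],[0,0,0],-1],[[0,0,0],[0,0,0],-1],[[0,0,0],[0,0,0],-1]]}}

```text
t: 14.73
ee_pos: [526.4, -69.2, 28.7]
orientation: [-3.127, -0.305, 0.001]
ft_force: [-0.6, 0.3, -3.3]
width: 45.6
grasp_force: 30.0
```

{"fn": "servo_tool", "kwargs": {"steps": [[[0,0,-0.001],[0,0,0],-1],[[0,0,0],[0,0,0],1],[[0,0,0],[0,0,0],1],[[0,0,0],[0,0,0],1],[[0,0,0],[0,0,0],1],[[0,0,0],[0,0,0],1],[[0,0,0.03],[0,0,0],1],[[0,0,0.03],[0,0,0],1]]}}

```text
t: 15.4
ee_pos: [525.5, -68.9, 86.8]
orientation: [-3.126, -0.305, 0.007]
ft_force: [-0.6, 0.1, 0.7]
width: 86.6
grasp_force: 0.0
```

{"fn": "servo_tool", "kwargs": {"steps": [[[0,0,0.02],[0,0,0],1],[[0.004,-0.033,0],[0,0,0],1],[[0.004,-0.033,0],[0,0,0],1],[[0.004,-0.033,0],[0,0,0],1],[[0,0,0],[0,0,0],1],[[0,0,0],[0,0,0],1],[[0,0,0],[0,0,0],1],[[0,0,0],[0,0,0],1]]}}

```text
t: 16.07
ee_pos: [538.6, -167.1, 107.4]
orientation: [-3.126, -0.306, 0.001]
ft_force: [0.7, 1.1, 0.3]
width: 87.7
grasp_force: 0.0
```

```bash
cat > c.py <<'E'
from h import *
im,W,d=cloud("wrist"); cv2.imwrite("pics/w2.png",im)
print(sensors.get_obs()["ee_pos"])
hsv=cv2.cvtColor(im,cv2.COLOR_BGR2HSV)
g=(hsv[...,1]<90)&(W[...,2]>46)&(W[...,2]<64)
k,l,s,c=cv2.connectedComponentsWithStats(g.astype(np.uint8))
for i in range(1,k):
    if s[i,4]>800:
        Q=W[l==i]; r=cv2.minAreaRect(Q[:,:2].astype(np.float32)); print("case",s[i],Q.mean(0).round(1),[np.round(a,1) for a in r],cv2.boxPoints(r).round().tolist())
E
python3 c.py
```

```text
[ 538.68759492 -166.97541933  107.45868646]
case [  31  165   87   93 6042] [507.4  23.2  56.1] [array([503.6,  26.3]), array([80.7, 47.8]), np.float64(11.3)] [[459.0, 42.0], [469.0, -5.0], [548.0, 11.0], [539.0, 58.0]]
case [ 163  165   69   93 5306] [527.8 -71.3  56.6] [array([524.5, -71. ]), array([77.6, 45.9]), np.float64(11.1)] [[482.0, -56.0], [491.0, -101.0], [567.0, -86.0], [558.0, -41.0]]
case [ 293  165   59  102 5645] [ 541.3 -167.2   56.8] [array([ 539.2, -167.5]), array([85. , 45.3]), np.float64(11.5)] [[493.0, -154.0], [502.0, -198.0], [585.0, -181.0], [576.0, -137.0]]
```

{"fn": "servo_tool", "kwargs": {"steps": [[[0,-0.001,-0.03],[0,0,0],1],[[0,0,-0.03],[0,0,0],1],[[0,0,-0.02],[0,0,0],1],[[0,0,0],[0,0,0],1],[[0,0,0],[0,0,0],1],[[0,0,0],[0,0,0],-1],[[0,0,0],[0,0,0],-1],[[0,0,0],[0,0,0],-1]]}}

```text
t: 16.78
ee_pos: [540.2, -169.3, 29.2]
orientation: [3.126, 0.305, 0.004]
ft_force: [0.2, 0.5, -0.1]
width: 71.1
grasp_force: 0.0
```

{"fn": "servo_tool", "kwargs": {"steps": [[[0,0,0],[0,0,0],-1],[[0,0,0],[0,0,0],-1],[[0,0,0],[0,0,0],-1],[[0,0,0],[0,0,0],-1],[[0,0,0],[0,0,0],-1],[[0,0,0],[0,0,0],-1],[[0,0,0],[0,0,0],-1],[[0,0,0],[0,0,0],-1]]}}

```text
t: 17.45
ee_pos: [539.1, -168.9, 28.0]
orientation: [-3.126, -0.305, 0.0]
ft_force: [-0.5, 2.0, 5.5]
width: 45.7
grasp_force: 30.0
```

{"fn": "servo_tool", "kwargs": {"steps": [[[-0.01,-0.002,0],[0,0,0],-1],[[-0.015,-0.003,0],[0,0,0],-1],[[-0.02,-0.004,0],[0,0,0],-1],[[0,0,0],[0,0,0],-1],[[0,0,0],[0,0,0],-1],[[0,0,0.02],[0,0,0],-1],[[0,0,0.03],[0,0,0],-1],[[0,0,0.03],[0,0,0],-1]]}}

```text
t: 18.12
ee_pos: [491.8, -177.8, 107.1]
orientation: [-3.125, -0.304, 0.007]
ft_force: [1.7, 0.0, -3.3]
width: 45.7
grasp_force: 30.0
```

{"fn": "servo_tool", "kwargs": {"steps": [[[0,0,0.03],[0,0,0],-1],[[0,0,0.01],[0,0,0],-1],[[0,0,0],[0,0,0],-1],[[0.039,0.0077,0],[0,0,0],-1],[[0.039,0.0077,0],[0,0,0],-1],[[0,0,0],[0,0,0],-1],[[0,0,0],[0,0,0],-1],[[0,0,0],[0,0,0],-1]]}}

```text
t: 18.78
ee_pos: [570.1, -162.2, 145.0]
orientation: [-3.125, -0.306, 0.007]
ft_force: [0.5, 0.3, -3.8]
width: 45.7
grasp_force: 30.0
```

```bash
python3 m.py
```

```text
19.03 [ 571.  -162.9  147.2] M_y,M_x,F: [ 9.900e-02  3.300e-02  5.700e-02  2.000e-03 -3.825e+00] std [0.015 0.02  0.329 0.614 0.475] 45.44356676490962 29.99990053474903
```

{"fn": "servo_tool", "kwargs": {"steps": [[[-0.039,-0.0077,0],[0,0,0],-1],[[-0.039,-0.0077,0],[0,0,0],-1],[[0,0,0],[0,0,0],-1],[[0,0,0],[0,0,0],-1],[[0,0,0],[0,0,0],-1],[[0,0,0],[0,0,0],-1],[[0,0,0],[0,0,0],-1],[[0,0,0],[0,0,0],-1]]}}

```text
t: 19.7
ee_pos: [495.0, -178.1, 147.8]
orientation: [3.126, 0.306, 0.001]
ft_force: [0.3, 0.3, -3.4]
width: 46.0
grasp_force: 30.0
```

```bash
python3 m.py
```

```text
19.95 [ 494.3 -178.   147.6] M_y,M_x,F: [-0.025  0.025  0.024 -0.055 -3.7  ] std [0.031 0.026 0.296 0.793 0.511] 45.91709371804165 29.999965578317642
```

The right case rattles: the moment changed by 0.124 Nm, which matches the roller moving from back to front. Carrying it over the dish.

{"fn": "servo_tool", "kwargs": {"steps": [[[0,0.015,0.015],[0,0,0],-1],[[0.0025,0.025,0.015],[0,0,0],-1],[[0.0025,0.036,0.015],[0,0,0],-1],[[0.0025,0.036,0],[0,0,0],-1],[[0.0025,0.036,0],[0,0,0],-1],[[0.0025,0.036,0],[0,0,0],-1],[[0.0025,0.036,0],[0,0,0],-1],[[0.0025,0.036,0],[0,0,0],-1]]}}

```text
t: 20.62
ee_pos: [511.4, 79.7, 192.8]
orientation: [3.127, 0.305, 0.0]
ft_force: [0.6, 0.2, -4.2]
width: 45.7
grasp_force: 30.0
```

{"fn": "servo_tool", "kwargs": {"steps": [[[0.0025,0.036,0],[0,0,0],-1],[[0.0025,0.036,0],[0,0,0],-1],[[0.0025,0.036,0],[0,0,0],-1],[[0.0025,0.036,0],[0,0,0],-1],[[0.0025,0.036,0],[0,0,0],-1],[[0.0025,0.035,0],[0,0,0],-1],[[0.0025,0.02,0],[0,0,0],-1],[[0.0025,0.014,0],[0,0,0],-1]]}}

```text
t: 21.28
ee_pos: [531.3, 329.5, 192.4]
orientation: [-3.126, -0.308, -0.0]
ft_force: [0.6, -0.9, -3.6]
width: 45.8
grasp_force: 30.0
```

{"fn": "servo_tool", "kwargs": {"steps": [[[0,0,0],[0,0,0],-1],[[0,0,0],[0,0,0],-1],[[0,0,0],[0,0,0],-1],[[0,0,0],[0,0,0],-1],[[0,0,0],[0,0,0],-1],[[0,0,0],[0,0,0],-1],[[0,0,0],[0,0,0],-1],[[0,0,0],[0,0,0],-1]]}}

```text
t: 21.95
ee_pos: [531.7, 326.5, 192.8]
orientation: [-3.127, -0.304, -0.0]
ft_force: [-0.0, -0.3, -3.4]
width: 46.0
grasp_force: 30.0
```

Run:
```python
from h import *
for n in("scene","side"):
    im,W,d=cloud(n); cv2.imwrite(f"pics/{n}1.png",cv2.resize(im[130:370,140:460] if n=="scene" else im[120:270,200:400],None,fx=2.5 if n=="scene" else 4,fy=2.5 if n=="scene" else 4)); 
    hsv=cv2.cvtColor(im,cv2.COLOR_BGR2HSV); g=(hsv[...,1]<90)&(W[...,2]>48)&(W[...,2]<62)&(abs(W[...,0]-520)<80)&(abs(W[...,1]+20)<110)
    k,l,s,c=cv2.connectedComponentsWithStats(g.astype(np.uint8))
    for i in range(1,k):
        if s[i,4]>40: Q=W[l==i]; r=cv2.minAreaRect(Q[:,:2].astype(np.float32)); print(n,s[i,4],[np.round(a,1) for a in r])
o=sensors.get_obs(); print(o["t"],o["ee_pos"],o["orientation"],o["grasp_force"],abs(o["qvel"]).max())
```

```text
scene 404 [array([526.3, -66.7]), array([84.3, 48.4]), np.float64(10.6)]
scene 471 [array([508.3,  31.3]), array([84.8, 49.3]), np.float64(13.9)]
side 172 [array([507.4,  24.8]), array([88.1, 53. ]), np.float64(18.2)]
side 199 [array([526. , -70.4]), array([85.4, 48.4]), np.float64(8.2)]
22.05 [531.61995594 326.73330357 192.72890518] [-3.12675175e+00 -3.04573435e-01 -7.41876937e-05] 29.99994859099388 0.0020483732906980707
```

View pics/scene1.png

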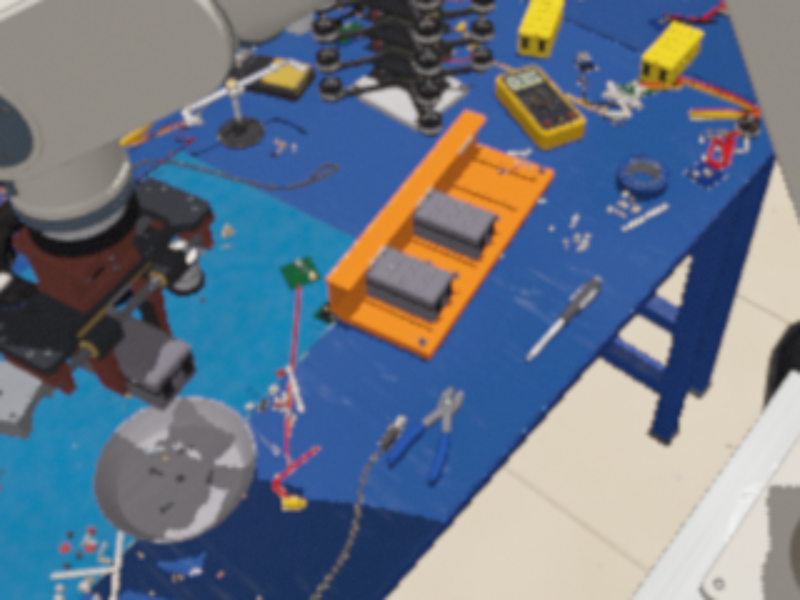

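View pics/side1.png

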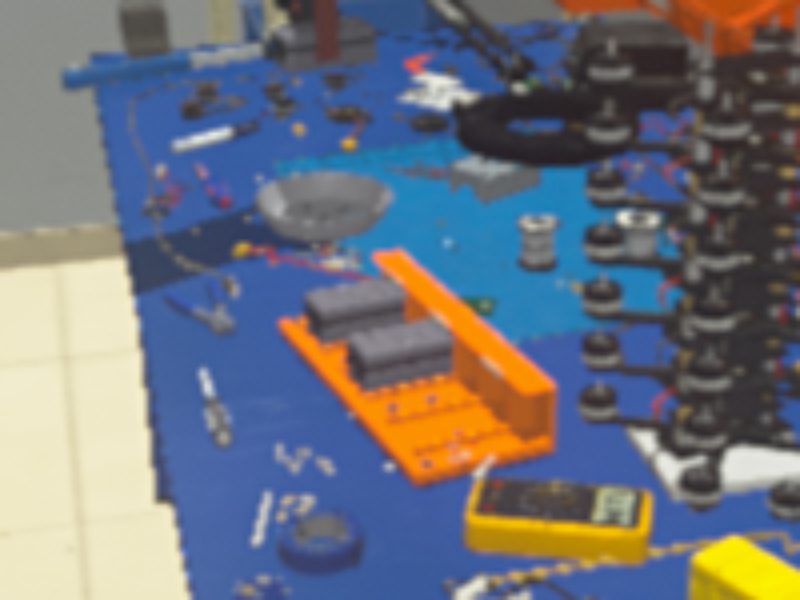

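The pictures show the two quiet cases flat under the hood (scene crop at (455,220) and (410,280)), and the bystanders untouched. The held case is over the dish, at about (150,360) in the scene crop and (330,40) in the side crop. The tool is still and level.

```bash
python3 -c "
from workcell import close_job
print(close_job())"
```

```text
the job is handed in; nothing more can be done
None
```

The right case rattles: I handed in the job with it held level and still over the middle of the dish, about 20 cm up, and with the quiet left and middle cases back home under the hood; no verdict on the judging came back.

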